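# Drive the stuck pivot pin out of the panel stand

## Robot

A 6-joint arm with a two-finger parallel gripper is mounted at the origin on the work surface. World frame = base frame: x ahead of the robot, y to its left, z up, the work surface at z = 0. Lengths are in mm, angles in rad, forces in N, time in s.
With the tool pointing down it reaches from about 300 to 775 mm from the base axis. Payload 14.6 kg.
Tool frame: the origin (TCP) lies between the finger pads; the fingertips stand 14 mm ahead of it and the grasp point (between the pads) lies 5 mm behind it (tip_reach is the distance from the TCP to the fingertips, in mm); z points along the fingers, y is the line along which they close (so a half turn about z gives the same grasp; the last joint's range is limited). The gripper opens to 85 mm and grips with 20 to 120 N. Pads are 22 mm wide; open, the fingers measure 114 mm over their backs; the gripper's body (76 mm by 85 mm) begins 54 mm behind the grasp point. The pads swing forward as they close: fully open they stand 13 mm farther back than shut.
Start: joints at [1.282, 0.3, 1.521, -0, 1.321, -0.067], TCP at [120.99, 536.517, 245.281] pointing down, gripper open.
Joint ranges: [-3.03, 3.03], [-0.79, 2.21], [0.23, 2.52], [-1.04, 4.18], [0, 3.07], [-2.55, 2.55]. Speed limits (rad/s): [2.22, 2.22, 2.57, 3.14, 3.14, 3.14].

## Interface

Orientations are given as a unit quaternion [w, x, y, z].
In Python, from bench import observe, capture, camera_info, sign_off, tip_reach gives the robot as it stands.
- The arm moves only by the tool arm_command, never from a script. Its argument "increments" is a list of rows, each a list of 7 numbers: the shift along the tool's x, y, z in cm, then the turn, a rotation vector about the tool's x, y, z in degrees, then the closure, from 0 (fully open) to 1 (shut). In form: [[dx, dy, dz, ax, ay, az, claw], ...]. A call has 1 to 5 rows; each row is the pose to reach, as a shift and turn from the pose commanded when the call began, along the tool's axes at that moment; what a row does not reach only later rows make up. A row lasts 1/12 s, in which the tool goes at most 41.7 mm and 7.16 degrees, less where a joint would pass 70% of its speed; a pose out of reach is approached as far as the arm can. A call with a gripper value outside its range is refused whole. The fingers move at their own pace and stop on an object; "grip_force" is the grip in N (left out, the last holds). Time passes only in rows, so rows that repeat a pose let the fingers close. It gives the time, the measured TCP pose, the force, the opening and the grip force at its end, in the units of the state.
- observe(): the state, without advancing time (a new reading comes with each control period).
- capture(name): name is "scene" or "top"; returns (picture, depth): 400x640x3 uint8, red, green, blue; 400x640 float32, mm along the optical axis (not along the pixel's ray), 0 where there is no reading.
- camera_info(name): a dict with "camera_matrix" (3x3 intrinsics, pixels), "R" (3x3) and "t" (3): a world point X has camera coordinates R X + t. Camera axes: x right, y down, z forward; pixel columns grow to the right and rows downward; lengths in mm; the calibration is good to about 2 mm. A picture is of the moment at which its call begins. camera_info takes no time and is no camera call.
- sign_off(): hands the job in; it is judged then, once.
The state is a dict: "clock": time; "joint_positions": joint angles; "joint_velocities": joint speeds; "joint_efforts": joint torques, N m; "ee_pos": TCP position; "orientation": TCP orientation; "wrist_force": force on the tool from outside, world axes, zero at the start; "torque": the same for the moment, N m; "finger_gap": finger opening in mm; "grip_force": force on a finger pad.
Only numpy, scipy, OpenCV 4.12 (cv2) and the standard library are available. Lean on these libraries where they do the work, as an engineer would, in place of code of your own. Each camera call takes 0.05 s, during which the arm holds its last target. There are 200 camera calls.

## Task

The pivot pin of the panel stand is stuck: push it out from its recessed end with the drift punch until the pin's tail is past the aluminium tongue of the arm, without touching the pin with the gripper. Then hang the drift punch back on its rack, lying across both side-opening hooks down in their throats, and let go. Leave the other things on the bench where they are.

Things in the scene. Friction and masses are not known exactly. Their poses are not given: they have to be found in the camera images.
- drift: Drift punch, 180 mm long, about 0.35 kg, lying on the bench on a flat of its grip (axis 12 mm high), tip roughly to the robot's left (+y). Origin on its axis in the middle of the black square grip (24 x 24 mm, 80 mm long); its y axis points to the tip. Behind the grip (-y): a round neck 12 mm in diameter, 24 mm long, then a cap 22 mm in diameter, 10 mm long.
- drift_tip (a point): Centre of the flat tip of the drift, 106 mm from drift along its y. The round steel shank between grip and tip is 12 mm in diameter and 66 mm long.
- bracket: Fixed panel stand: grey clevis of two cheeks (50 mm wide, tops 95 mm high) on a 90 x 86 x 10 mm base, the tongue of an aluminium arm between them. Origin on the bench under the hole, z up, pin axis along y. Along y: near cheek -25 to -13 mm, tongue -11 to 11, far cheek 13 to 43. A blue panel on the arm (120 x 170 mm, top 94 mm high) begins 95 mm from the origin towards +x.
- bore (a point): Mouth of the hole, on the near (-y) face of the near cheek, 75 mm above the bench; axes as bracket. The round hole, 23 mm in diameter, chamfered 3 mm, runs level along y through near cheek, tongue and far cheek. The drift goes in here, from the bracket's -y side (roughly the robot's right), and pushes towards +y.
- pin (a joint): How far the pin is driven out (m) towards the bracket's +y. At 0 its tail is 4 mm inside the near face; it starts at 0 to 0.008, the tail is past the tongue at 0.032, and a stop ends its travel at 0.050. It slides stiffly (about 9 N of steady push), stays where it is left and does not fall out of the far cheek.
- pin_tail (a point): Centre of the flat tail of the steel pin (20 mm in diameter), inside the hole; the drift pushes on it. At the pin's other (+y) end, 84 mm from the tail, is a head 34 mm in diameter, standing clear of the far cheek.
- rack: Fixed drift rack: two upright hooks of 6 mm plate at y = -55 and +55 mm of the rack, on a wooden base 12 mm high, nothing between them. Origin on the bench midway between the hooks, z up. Hooks open to the rack's -x (roughly to the robot). Throat: x -13 to 13 mm, floor 60 mm high. Lip in front: x -21 to -13, top 72 mm high. Roof above: 98 to 104 mm high, x -22 to 20.
- seat (a point): Where drift comes when hung: midway between the hooks, 66 mm above the bench; axes as rack. Neck on one hook, shank on the other, grip between, either way round. A 12 mm bar comes in level from the front (-x) between lip and roof, its axis about 85 mm high, then goes down into the throats. Posts 14 mm thick close the throats behind (+x).
- resin_jar: Bystander: closed jar, 68 mm across, 95 mm high; origin under it.
- mixing_cup: Bystander: open white cup, 72 mm across, 85 mm high; origin under it.
- paint_can: Bystander: can, 80 mm across, 100 mm high; origin under it.
- tape_roll: Bystander: roll of tape lying flat, 90 mm across, 24 mm high; origin under it.
- brush: Bystander: paint brush lying on the bench, about 190 mm long.
- spatula: Bystander: spatula lying on the bench, about 190 mm long.
- torch: Bystander: hand torch (black body, steel nozzle) lying on the bench, about 155 mm long, 48 mm high.
Not all that is in view belongs to the job. Of the things that look like the drift, the larger one is meant. Leave any yellow look-alike of the rack alone.

How it is judged (in metres and radians):
On the way:
1. the pin's tail is driven past the tongue by the drift, whose tip is in the hole against the tail (value of joint pin above 0.032 m and distance between drift_tip and pin_tail below 0.012 m), for 0.1 s.
At the end, for the whole second after the job is handed in: The pin is out by more than 32 mm (its tail past the tongue); the drift lies at rest in both throats of the rack: the middle of its grip within 6 mm in height, 16 mm across and 20 mm along of seat, its axis within 0.2 rad of the rack's y (value of joint pin above 0.032 m and z of drift in the frame of seat between -0.006 and 0.006 m and x of drift in the frame of seat between -0.016 and 0.016 m and y of drift in the frame of seat between -0.02 and 0.02 m and angle between the y axis of drift and the y axis of rack, either way round below 0.2 rad and linear speed of drift below 0.02 m/s and angular speed of drift below 0.3 rad/s); the robot touches nothing.
It fails at once if the gripper touches the pin (contact force between the fingers and pin above 1 N).
It fails at once if a bystander is displaced by more than 30 mm (distance of any of resin_jar, mixing_cup, paint_can, tape_roll, brush, spatula, torch from where it was at the start of the episode above 0.03 m).
It also fails if it takes over 58 s, if anything falls off the work surface, if the arm or the gripper's body presses on something with over 40 N, if the wrist force passes 120 N, or if a joint passes its speed limit or range.

## Working session

There is one attempt and no reset: what is moved stays moved. The work goes in short steps, Python scripts to look and compute and a tool call to move; the robot and the scene stay as the last step left them, time stands still between calls to the robot, and variables do not carry over. Pictures are saved under pics/ and viewed, at most 10 in all, crops included, and the job is handed in when it is done.

Besides the shell and the picture viewer there is one more tool, called after "Emit:" as name(argument=value, ...) on one line, values as JSON. arm_command: Moves the arm, as the interface text tells. Its arguments: {"type":"object","properties":{"increments":{"type":"array","items":{"type":"array","items":{"type":"number"}}},"grip_force":{"type":"number"}},"required":["increments"]}

```bash
mkdir -p pics; cat > h.py <<'E'
import numpy as np, cv2
from bench import *
def snap(n,f):
    p,d=capture(n); cv2.imwrite(f'pics/{f}.png',p[:,:,::-1]); np.save(f'pics/{f}_d.npy',d); return p,d
def px(n,f,u,v,z=None):
    c=camera_info(n);K=np.array(c['camera_matrix']);R=np.array(c['R']);t=np.array(c['t'])
    r=R.T@np.linalg.inv(K)@[u,v,1]; o=-R.T@t
    if z is None:
        d=np.load(f'pics/{f}_d.npy')[int(round(v)),int(round(u))]; return o+r*d
    return o+r*(z-o[2])/r[2]
def cloud(n,f):
    c=camera_info(n);K=np.array(c['camera_matrix']);R=np.array(c['R']);t=np.array(c['t'])
    d=np.load(f'pics/{f}_d.npy');v,u=np.mgrid[:400,:640]
    P=np.stack([u*1.,v,np.ones_like(u)],-1)@np.linalg.inv(K).T*d[...,None]
    return (P-t)@R
E
python3 -c "
from h import *
snap('top','t0');snap('scene','s0');print(observe());print(tip_reach)
for n in('top','scene'):
  c=camera_info(n);print(n,c,-np.array(c['R']).T@np.array(c['t']))"
```

```text
{'clock': 0.1, 'joint_positions': array([ 1.28241587e+00,  3.00420061e-01,  1.52151153e+00, -4.46790223e-05,
        1.32073445e+00, -6.65612765e-02]), 'joint_velocities': array([ 0.00119979, -0.00215864, -0.00060787,  0.00164409, -0.00036641,
        0.00045586]), 'joint_efforts': array([ 1.82896270e-03, -5.44376457e+01, -3.62371302e+01,  2.28122383e-05,
        3.01710163e-03, -5.11617543e-06]), 'ee_pos': array([120.93725834, 536.33364868, 244.77873485]), 'orientation': array([-7.34463949e-05,  1.10676824e-01,  9.93856304e-01, -5.32084098e-04]), 'wrist_force': array([-0.00692791, -0.74642881, -0.41224493]), 'torque': array([-0.00025012, -0.0260923 ,  0.02486723]), 'grip_force': 0.0, 'finger_gap': 85.46261503875884}
14.0
top {'camera_matrix': array([[361.45250283,   0.        , 314.23813426],
       [  0.        , 361.45250283, 197.38727692],
       [  0.        ,   0.        ,   1.        ]]), 'R': array([[-7.72864427e-02, -9.97008750e-01,  5.98870814e-04],
       [-9.74151705e-01,  7.53866943e-02, -2.12944362e-01],
       [ 2.12262245e-01, -1.70411032e-02, -9.77064143e-01]]), 't': array([  18.3690438 ,  591.83067816, 1025.43873686])} [ 360.29061429   -8.82745364 1127.93542623]
scene {'camera_matrix': array([[516.48477953,   0.        , 324.57719227],
       [  0.        , 516.48477953, 199.26047593],
       [  0.        ,   0.        ,   1.        ]]), 'R': array([[-0.59754935,  0.80171075,  0.0139517 ],
       [ 0.49571079,  0.38303889, -0.77945623],
       [-0.63024248, -0.45884756, -0.62630131]]), 't': array([ 324.39902842, -214.56502437, 2017.08400071])} [1571.4586561   747.64662377 1091.53239226]
```

View pics/t0.png

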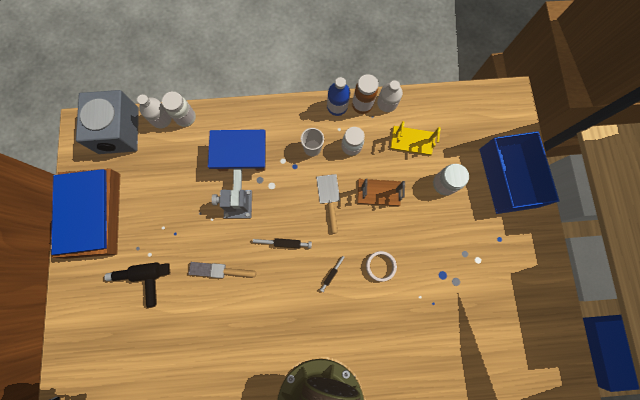

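View pics/s0.png

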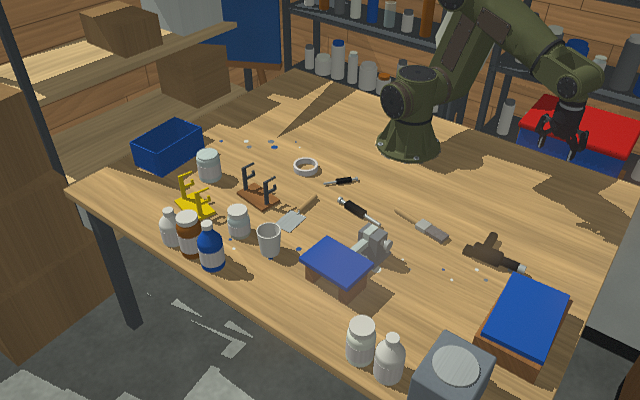

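```bash
python3 -c "
from h import *
p=cv2.imread('pics/t0.png')[130:290,200:420]
cv2.imwrite('pics/c0.png',cv2.resize(p,None,fx=3.6,fy=3.6,interpolation=cv2.INTER_CUBIC))
p=cv2.imread('pics/s0.png')[150:290,230:410]
cv2.imwrite('pics/c1.png',cv2.resize(p,None,fx=4.2,fy=4.2,interpolation=cv2.INTER_CUBIC))
for u,v in [(252,241),(311,245),(322,291),(343,257)]: print(px('top','t0',u,v,12))"
```

```text
[480.50045489 173.36221382  12.        ]
[454.25498434  -6.80550337  12.        ]
[315.21505718 -29.28933549  12.        ]
[ 410.40160323 -101.37907423   12.        ]
```

View pics/c0.png

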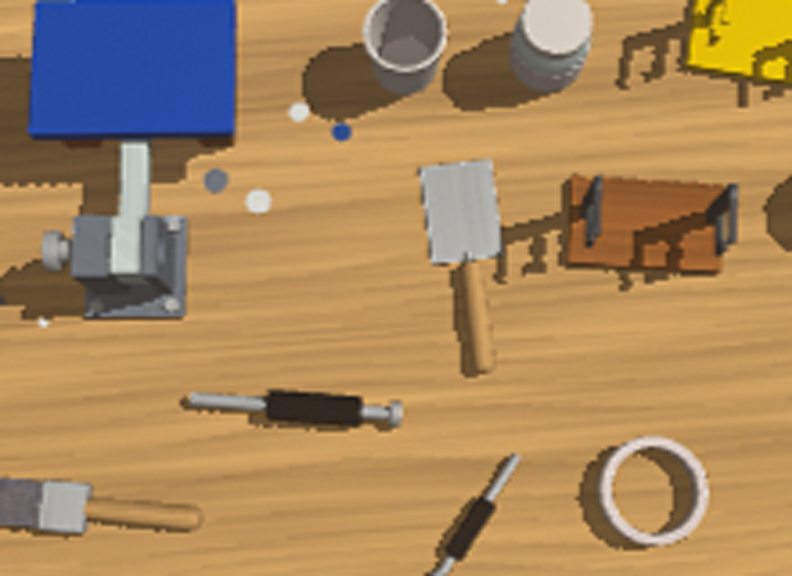

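View pics/c1.png

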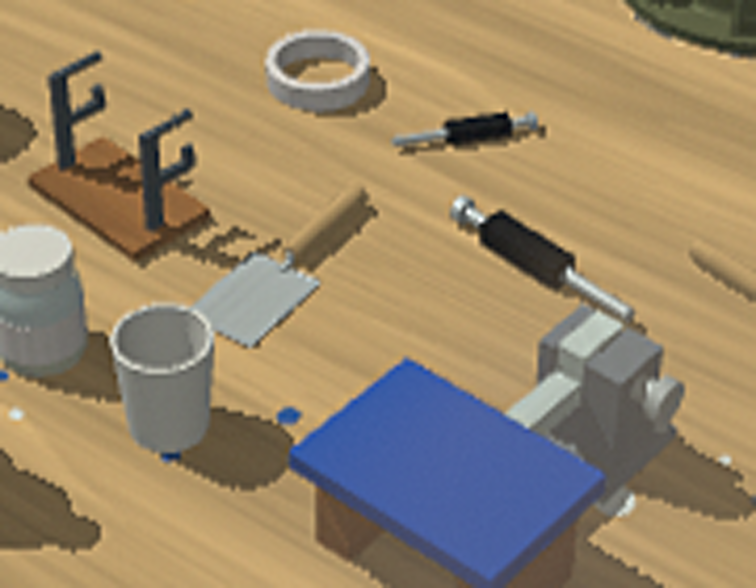

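```bash
python3 - <<'E'
from h import *
for n,f in(('top','t0'),('scene','s0')):
    C=cloud(n,f);im=cv2.imread(f'pics/{f}.png').astype(int)
    def rect(name,m):
        P=C[m][:,:2].astype(np.float32); print(n,name,len(P),[np.round(a,1) for a in cv2.minAreaRect(P)],'z',np.round(np.percentile(C[m][:,2],[5,50,95]),1),'lo',np.round(np.percentile(P,1,0),1),'hi',np.round(np.percentile(P,99,0),1))
    x,y,z=C[...,0],C[...,1],C[...,2]
    b,g,r=im[...,0],im[...,1],im[...,2]
    box=lambda x0,x1,y0,y1:(x>x0)&(x<x1)&(y>y0)&(y<y1)
    rect('panel',box(620,900,100,350)&(z>85)&(z<103)&(b>1.6*r))
    rect('cheek',box(520,655,150,280)&(z>88)&(z<102)&(b<1.3*r))
    rect('cheekside',box(520,655,150,280)&(z>25)&(z<85))
    rect('rackbase',box(520,680,-330,-80)&(z>6)&(z<18)&(r>1.5*b))
    rect('racktop',box(520,680,-330,-80)&(z>97)&(z<110))
    rect('drift',box(430,510,-20,190)&(z>5)&(z<35))
    rect('grip',box(430,510,-20,190)&(z>18)&(z<35)&(r<70))
    for k,(lo,hi) in {'hookA':(-180,-100),'hookB':(-310,-200)}.items():
        rect(k,box(520,680,lo,hi)&(z>20)&(z<110)&(r<110))
E
```

```text
top panel 2120 [array([755.4, 196.1]), array([169.2, 120.7]), np.float64(86.7)] z [90.9 94.3 97.5] lo [693.9 112.8] hi [814.9 278.3]
top cheek 418 [array([602.5, 226.5]), array([93.9, 48.6]), np.float64(85.9)] z [ 91.8  96.6 100.5] lo [576.4 180.3] hi [626.9 272.1]
top cheekside 239 [array([616. , 224.8]), array([92. , 77.9]), np.float64(86.6)] z [31.8 70.3 83.7] lo [575.1 178.9] hi [653.5 271.3]
top rackbase 969 [array([ 593.7, -199.8]), array([237.6, 157.8]), np.float64(86.4)] z [ 8.7 12.7 16. ] lo [ 541.3 -299.5] hi [650.  -85.7]
top racktop 73 [array([ 595.6, -233.3]), array([115.6,  47.6]), np.float64(82.6)] z [ 99.9 104.9 107.8] lo [ 564.8 -291.7] hi [ 625.7 -174.5]
top drift 390 [array([470. ,  86.3]), array([ 78.8, 199.7]), np.float64(1.2)] z [ 5.7 22.2 27.3] lo [433.8  -7.3] hi [501.9 169.5]
top grip 200 [array([465.8,  66.9]), array([77.6, 23.5]), np.float64(81.3)] z [21.3 24.8 27.8] lo [450.4  29.2] hi [479.4 104.8]
top hookA 60 [array([ 602.4, -178.6]), array([ 5.5, 47.9]), np.float64(82.6)] z [ 38.7  76.  106.9] lo [ 579.  -179.8] hi [ 626.4 -173.7]
top hookB 84 [array([
[... 651 characters left out ...]
49.9 -82.5]
scene racktop 64 [array([ 595.5, -232.8]), array([121.2,  49.5]), np.float64(81.8)] z [ 97.6 101.2 105.6] lo [ 563.5 -292.3] hi [ 627.4 -171.6]
scene drift 307 [array([467.5,  82.9]), array([ 45. , 186.3]), np.float64(0.0)] z [ 6.9 17.1 24.4] lo [449.6  -5.7] hi [487.1 170.5]
scene grip 120 [array([467.2,  68. ]), array([79.3, 27.3]), np.float64(82.8)] z [18.8 21.9 25.3] lo [451.1  29.3] hi [483.2 106.1]
scene hookA 94 [array([ 604.3, -175.6]), array([ 8.9, 51.9]), np.float64(88.0)] z [ 30.8  64.  102.9] lo [ 578.6 -180. ] hi [ 627.9 -172.1]
scene hookB 143 [array([ 588.5, -287.5]), array([14.4, 51.4]), np.float64(83.8)] z [ 27.1  62.6 103. ] lo [ 563.9 -295.9] hi [ 614.1 -279.8]
```

The drift candidates are at (281,243) and (332,273). The first measures about 182 mm, which matches 180 mm; the other is about 120 mm, so it's the small look-alike. The crops confirm it: black grip at crop (315,408), tip left, cap right.

The brown rack at (380,190) is the one meant, and its hooks open towards the robot. The bracket is at (236,205), with the pin head on the left and the bore on the right.

- **Drift:** about (466, 67), axis yaw -8.3°
- **Bore:** about (599.5, 180), yaw -3.5°
- **Rack:** about (593, -233), yaw -7.8°

Next I move above the drift.

Emit:
arm_command(increments=[[-3.0, -2.6, 0.8, 0, 0, 0, 0], [-6.0, -5.2, 1.6, 0, 0, 0, 0], [-9.0, -7.8, 2.4, 0, 0, 0, 0], [-12.0, -10.4, 3.2, 0, 0, 0, 0], [-14.6, -12.7, 4, 0, 0, 0, 0]])

```text
clock: 0.52
ee_pos: [236.2, 378.5, 204.7]
orientation: [-0.0, 0.111, 0.994, -0.0]
wrist_force: [0.4, 0.4, 1.2]
finger_gap: 85.3
grip_force: 0.0
```

Emit:
arm_command(increments=[[-3.0, -2.6, 0.8, 0, 0, 0, 0], [-6.0, -5.2, 1.6, 0, 0, 0, 0], [-9.0, -7.8, 2.4, 0, 0, 0, 0], [-12.0, -10.4, 3.2, 0, 0, 0, 0], [-14.6, -12.7, 4, 0, 0, 0, 0]])

```text
clock: 0.93
ee_pos: [350.8, 222.5, 164.9]
orientation: [0.0, 0.111, 0.994, -0.0]
wrist_force: [0.8, 0.9, -0.0]
finger_gap: 85.2
grip_force: 0.0
```

Emit:
arm_command(increments=[[-3.0, -2.6, 0.8, 0, 0, 0, 0], [-6.0, -5.2, 1.6, 0, 0, 0, 0], [-9.0, -7.8, 2.4, 0, 0, 0, 0], [-12.0, -10.4, 3.2, 0, 0, 0, 0], [-14.6, -12.7, 4, 0, 0, 0, 0]])

```text
clock: 1.35
ee_pos: [465.4, 66.2, 124.8]
orientation: [0.0, 0.111, 0.994, -0.0]
wrist_force: [0.2, 1.1, -0.1]
finger_gap: 85.3
grip_force: 0.0
```

Emit:
arm_command(increments=[[0, 0, 0, 0, 0, 7, 0], [0, 0, 0, 0, 0, 14, 0], [0, 0, 0, 0, 0, 21, 0], [0, 0, 0, 0, 0, 28.5, 0], [0, 0, 0, 0, 0, 28.5, 0]])

```text
clock: 1.77
ee_pos: [464.3, 68.4, 125.0]
orientation: [-0.0, 0.355, 0.935, -0.0]
wrist_force: [-0.2, -0.8, 0.7]
finger_gap: 85.0
grip_force: 0.0
```

Emit:
arm_command(increments=[[0, 0, 0, 0, 0, 7, 0], [0, 0, 0, 0, 0, 14, 0], [0, 0, 0, 0, 0, 21, 0], [0, 0, 0, 0, 0, 28.5, 0], [0, 0, 0, 0, 0, 28.5, 0]])

```text
clock: 2.18
ee_pos: [464.3, 68.5, 125.2]
orientation: [-0.0, 0.572, 0.82, -0.0]
wrist_force: [-0.6, -0.2, -0.1]
finger_gap: 85.2
grip_force: 0.0
```

Emit:
arm_command(increments=[[0, 0, 0, 0, 0, 7, 0], [0, 0, 0, 0, 0, 14, 0], [0, 0, 0, 0, 0, 21, 0], [0, 0, 0, 0, 0, 28.5, 0], [0, 0, 0, 0, 0, 28.5, 0]])

```text
clock: 2.6
ee_pos: [464.4, 68.5, 125.2]
orientation: [-0.0, 0.756, 0.655, -0.0]
wrist_force: [-0.5, 0.6, 0.1]
finger_gap: 85.6
grip_force: 0.0
```

```bash
cat >> h.py <<'E'
from scipy.spatial.transform import Rotation as Ro
def st():
    o=observe(); q=o['orientation']; R=Ro.from_quat([q[1],q[2],q[3],q[0]]).as_matrix()
    print('t',o['clock'],'pos',o['ee_pos'].round(1),'toolY ang',np.degrees(np.arctan2(R[1,1],R[0,1])).round(2),'z',R[:,2].round(4),'F',o['wrist_force'].round(1),'T',o['torque'].round(2),'gap',round(o['finger_gap'],1),o['grip_force'],'q',o['joint_positions'].round(2))
    return o,R
def go(x,y,z,yaw):
    o,R=st(); d=R.T@(np.array([x,y,z])-o['ee_pos'])/10
    # target rotation: toolY at angle yaw, z down
    a=np.radians(yaw); Y=np.array([np.cos(a),np.sin(a),0]);Z=np.array([0,0,-1.]);T=np.stack([np.cross(Y,Z),Y,Z],1)
    print('inc cm',d.round(2),'deg',np.degrees(Ro.from_matrix(R.T@T).as_rotvec()).round(2))
E
python3 -c "
from h import *
go(466,67,18,-8.3)"
```

```text
t 2.6 pos [464.4  68.5 125.2] toolY ang -8.18 z [-2.e-04 -0.e+00 -1.e+00] F [-0.5  0.6  0.1] T [-0.02 -0.05  0.01] gap 85.6 0.0 q [ 0.07  0.27  1.87 -0.    1.01  0.21]
inc cm [-0.13  0.19 10.72] deg [-0.01  0.    0.12]
```

Emit:
arm_command(increments=[[-0.1, 0.2, 3, 0, 0, 0, 0], [-0.1, 0.2, 6, 0, 0, 0, 0], [-0.1, 0.2, 8.5, 0, 0, 0, 0], [-0.1, 0.2, 10, 0, 0, 0, 0], [-0.1, 0.2, 10.7, 0, 0, 0, 0]])

```text
clock: 3.02
ee_pos: [465.2, 67.2, 16.2]
orientation: [-0.001, 0.753, 0.658, -0.001]
wrist_force: [0.7, -0.5, -0.1]
finger_gap: 85.4
grip_force: 0.0
```

Emit:
arm_command(increments=[[0, 0, 0, 0, 0, 0, 0.4], [0, 0, 0, 0, 0, 0, 0.6], [0, 0, 0, 0, 0, 0, 0.8], [0, 0, 0, 0, 0, 0, 1], [0, 0, 0, 0, 0, 0, 1]], grip_force=90)

```text
clock: 3.43
ee_pos: [466.6, 67.3, 19.1]
orientation: [0.0, 0.756, 0.655, 0.0]
wrist_force: [-10.6, 0.3, 7.1]
finger_gap: 25.8
grip_force: 4.8
```

Emit:
arm_command(increments=[[0, 0, 0, 0, 0, 0, 1], [0, 0, 0, 0, 0, 0, 1], [0, 0, 0, 0, 0, 0, 1], [0, 0, 0, 0, 0, 0, 1], [0, 0, 0, 0, 0, 0, 1]])

```text
clock: 3.85
ee_pos: [466.6, 67.3, 19.4]
orientation: [0.0, 0.756, 0.655, 0.0]
wrist_force: [-3.3, -0.1, 11.3]
finger_gap: 21.7
grip_force: 89.4
```

Emit:
arm_command(increments=[[0, 0, -1, 0, 0, 0, 1], [0, 0, -3, 0, 0, 0, 1], [0, 0, -6, 0, 0, 0, 1], [0, 0, -8, 0, 0, 0, 1], [0, 0, -8, 0, 0, 0, 1]])

```text
clock: 4.27
ee_pos: [467.9, 67.4, 102.5]
orientation: [0.002, 0.756, 0.655, 0.003]
wrist_force: [1.5, 0.2, -2.8]
finger_gap: 22.2
grip_force: 89.3
```

```bash
python3 - <<'E'
from h import *
st()
for n,f in(('top','t1'),('scene','s1')):
    snap(n,f); C=cloud(n,f); x,y,z=C[...,0],C[...,1],C[...,2]
    for k,(lo,hi) in {'tipward':(112,185),'tail':(-15,24)}.items():
        m=(x>430)&(x<510)&(y>lo)&(y<hi)&(z>60)&(z<125)
        P=C[m]; 
        if len(P)<5: continue
        c=np.median(P,0); d=np.linalg.svd(P-P.mean(0))[2][0]; print(n,k,len(P),c.round(1),d.round(3),P.min(0).round(1),P.max(0).round(1))
a=cv2.imread('pics/s1.png')[130:280,270:450];b=cv2.imread('pics/t1.png')[170:290,220:364]
cv2.imwrite('pics/c2.png',np.vstack([cv2.resize(b,(432,300),interpolation=2),cv2.resize(a,(432,300),interpolation=2)]))
E
```

```text
t 4.2667 pos [467.9  67.4 102.5] toolY ang -8.18 z [ 6.4e-03  4.0e-04 -1.0e+00] F [ 1.5  0.2 -2.8] T [ 0.   -0.06 -0.01] gap 22.2 89.25988554954529 q [0.07 0.31 1.88 0.   0.95 0.21]
top tail 47 [4.606e+02 4.000e-01 1.023e+02] [-0.155  0.948 -0.279] [450.2  -8.7  93.5] [470.3  15.1 109.6]
scene tipward 67 [482.8 143.5  93.8] [ 0.117  0.993 -0.003] [471.9 112.2  84.9] [491.8 170.6 101.4]
scene tail 43 [464.4   2.2  94.7] [ 0.221  0.967 -0.127] [453.7 -10.3  83.9] [473.   23.4 102.7]
```

View pics/c2.png

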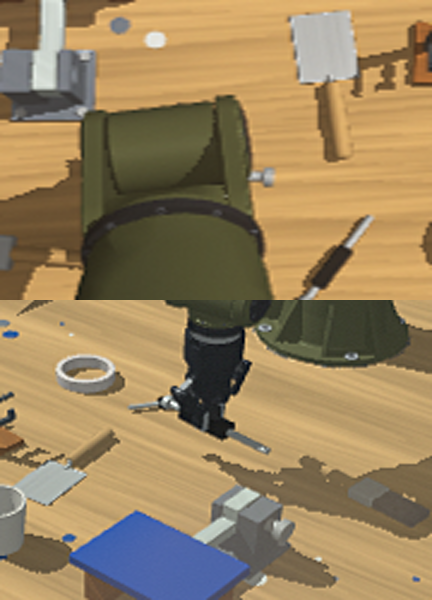

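Scene image: the drift is held level, with its tip at about crop (268,450) and its cap at (130,407). Next I move to the pre-insert pose in front of the bore.

```bash
python3 -c "
from h import *
go(591.5,49.3,95,-3.5)"
```

```text
t 4.3667 pos [466.3  67.2  98.6] toolY ang -8.19 z [ 1.2e-03  1.0e-04 -1.0e+00] F [ 0.2  0.8 -3.9] T [ 0.06  0.02 -0.03] gap 22.2 89.2528223991394 q [ 0.07  0.31  1.88 -0.    0.94  0.21]
inc cm [1.000e-02 1.265e+01 3.800e-01] deg [ 0.07 -0.01 -4.69]
```

Emit:
arm_command(increments=[[0, 3, 0.1, 0, 0, -1, 1], [0, 6, 0.2, 0, 0, -2, 1], [0, 9, 0.3, 0, 0, -3.5, 1], [0, 12, 0.4, 0, 0, -4.7, 1], [0, 12.65, 0.4, 0, 0, -4.7, 1]])

```text
clock: 4.78
ee_pos: [593.8, 48.3, 92.1]
orientation: [-0.0, 0.728, 0.685, -0.0]
wrist_force: [0.3, -0.3, -4.1]
finger_gap: 22.0
grip_force: 89.8
```

Emit:
arm_command(increments=[[0, 0, 0.6, 0, 0, 0, 1], [0, 0, 1.25, 0, 0, 0, 1], [0, 0, 1.25, 0, 0, 0, 1], [0, 0, 1.25, 0, 0, 0, 1]])

```text
clock: 5.12
ee_pos: [590.2, 49.4, 80.8]
orientation: [-0.001, 0.728, 0.685, -0.001]
wrist_force: [1.0, 0.3, -3.7]
finger_gap: 22.1
grip_force: 89.8
```

```bash
python3 - <<'E'
from h import *
go(591.5,49.3,82,-3.5)
for n,f in(('top','t2'),('scene','s2')):
    snap(n,f); C=cloud(n,f); x,y,z=C[...,0],C[...,1],C[...,2]
    m=(x>565)&(x<630)&(y>94)&(y<168)&(z>50)&(z<100); P=C[m]
    if len(P)>5: print(n,len(P),np.median(P,0).round(1),np.linalg.svd(P-P.mean(0))[2][0].round(3),P.min(0).round(1),P.max(0).round(1))
a=cv2.imread('pics/s2.png')[190:290,300:420];b=cv2.imread('pics/t2.png')[160:260,200:320]
cv2.imwrite('pics/c3.png',np.hstack([cv2.resize(i,(400,333),interpolation=2) for i in(a,b)]))
E
```

```text
t 5.1167 pos [590.2  49.4  80.8] toolY ang -3.5 z [-0.0023 -0.     -1.    ] F [ 1.   0.3 -3.7] T [ 0.01  0.01 -0.08] gap 22.1 89.76945519447327 q [0.02 0.57 1.54 0.   1.03 0.08]
inc cm [ 0.    0.13 -0.13] deg [-0.13  0.01  0.  ]
scene 75 [600.1 125.5  76.2] [ 0.045  0.999 -0.02 ] [590.9  94.6  66.5] [606.3 153.4  82.3]
```

View pics/c3.png

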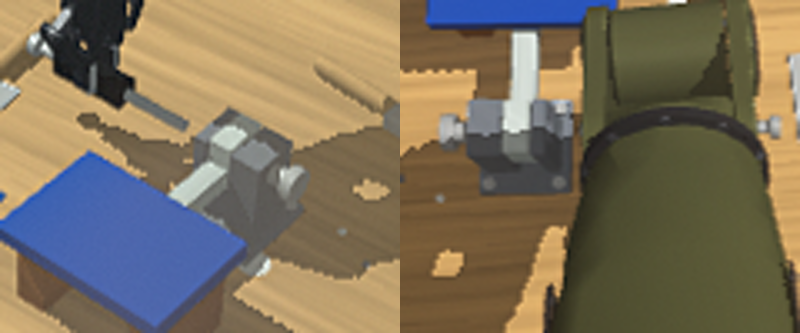

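The shank at s2 crop (160,110) lines up with the near cheek. Its axis is about 597 in x and 75 in z at y=125, as planned. I'll advance along tool x.

Emit:
arm_command(increments=[[0.5, 0, 0, 0, 0, 0, 1], [1.2, 0, 0, 0, 0, 0, 1], [2.0, 0, 0, 0, 0, 0, 1], [2.6, 0, 0, 0, 0, 0, 1], [2.6, 0, 0, 0, 0, 0, 1]])

```text
clock: 5.63
ee_pos: [593.1, 76.7, 81.9]
orientation: [-0.0, 0.728, 0.686, 0.0]
wrist_force: [-0.3, -0.5, -3.1]
finger_gap: 21.9
grip_force: 89.8
```

```bash
python3 -c "
from h import *
go(593.1,75.3,82,-3.5)"
```

```text
t 5.6333 pos [593.1  76.7  81.9] toolY ang -3.43 z [ 2.e-04  2.e-04 -1.e+00] F [-0.3 -0.5 -3.1] T [-0.    0.03  0.02] gap 21.9 89.76848602294922 q [0.07 0.58 1.52 0.   1.04 0.13]
inc cm [-0.14  0.01 -0.01] deg [ 0.01 -0.01  0.07]
```

Emit:
arm_command(increments=[[0.2, 0, 0, 0, 0, 0, 1], [0.4, 0, 0, 0, 0, 0, 1], [0.6, 0, 0, 0, 0, 0, 1], [0.8, 0, 0, 0, 0, 0, 1], [0.8, 0, 0, 0, 0, 0, 1]])

```text
clock: 6.05
ee_pos: [593.6, 83.3, 81.8]
orientation: [-0.0, 0.728, 0.685, 0.0]
wrist_force: [0.2, -0.2, -3.7]
finger_gap: 22.2
grip_force: 89.8
```

Emit:
arm_command(increments=[[0.2, 0, 0, 0, 0, 0, 1], [0.4, 0, 0, 0, 0, 0, 1], [0.6, 0, 0, 0, 0, 0, 1], [0.8, 0, 0, 0, 0, 0, 1], [0.8, 0, 0, 0, 0, 0, 1]])

```text
clock: 6.47
ee_pos: [594.1, 90.4, 81.8]
orientation: [0.0, 0.728, 0.685, -0.001]
wrist_force: [0.2, -5.9, -3.7]
finger_gap: 21.8
grip_force: 89.8
```

Emit:
arm_command(increments=[[0.25, 0, 0, 0, 0, 0, 1], [0.5, 0, 0, 0, 0, 0, 1], [0.75, 0, 0, 0, 0, 0, 1], [1.0, 0, 0, 0, 0, 0, 1], [1.0, 0, 0, 0, 0, 0, 1]])

```text
clock: 6.88
ee_pos: [594.7, 100.4, 81.8]
orientation: [0.0, 0.729, 0.685, -0.001]
wrist_force: [-0.7, -5.0, -2.9]
finger_gap: 22.4
grip_force: 89.8
```

Emit:
arm_command(increments=[[0.25, 0, 0, 0, 0, 0, 1], [0.5, 0, 0, 0, 0, 0, 1], [0.75, 0, 0, 0, 0, 0, 1], [1.0, 0, 0, 0, 0, 0, 1], [1.0, 0, 0, 0, 0, 0, 1]])

```text
clock: 7.3
ee_pos: [595.3, 110.4, 81.8]
orientation: [0.0, 0.729, 0.685, -0.001]
wrist_force: [-0.0, -5.5, -4.0]
finger_gap: 22.0
grip_force: 89.9
```

```bash
cat > hd.py <<'E'
from h import *
import sys
u=np.array([.061,.998])
for n,f0,k in(('top','t0','t'),('scene','s0','s')):
    f=k+sys.argv[1]; snap(n,f)
    for g in(f0,f):
        C=cloud(n,g); x,y,z=C[...,0],C[...,1],C[...,2]
        m=(x>575)&(x<630)&(y>250)&(y<330)&(z>62)&(z<105)
        s=(C[m][:,:2]-[601,205])@u; print(g,len(s),np.percentile(s,[50,90,98,100]).round(1))
st()
E
python3 hd.py 3
```

```text
t0 79 [58.9 66.9 68.  68.4]
t3 127 [77.8 89.4 91.6 93.5]
s0 97 [65.2 69.4 70.3 70.3]
s3 156 [79.4 92.1 93.3 93.9]
t 7.4 pos [595.3 110.4  81.8] toolY ang -3.53 z [-2.e-04 -1.e-03 -1.e+00] F [-0.7 -5.9 -3.7] T [-0.91  0.07 -0.04] gap 22.2 89.8605751991272 q [ 0.12  0.6   1.5  -0.    1.05  0.19]
```

Emit:
arm_command(increments=[[0.25, 0, 0, 0, 0, 0, 1], [0.5, 0, 0, 0, 0, 0, 1], [0.75, 0, 0, 0, 0, 0, 1], [1.0, 0, 0, 0, 0, 0, 1], [1.2, 0, 0, 0, 0, 0, 1]])

```text
clock: 7.82
ee_pos: [596.1, 122.0, 81.8]
orientation: [0.0, 0.729, 0.685, -0.001]
wrist_force: [-0.8, -9.4, -3.1]
finger_gap: 22.0
grip_force: 89.9
```

Emit:
arm_command(increments=[[0, 0, 0, 0, 0, 0, 1], [0, 0, 0, 0, 0, 0, 1], [0, 0, 0, 0, 0, 0, 1]])

```text
clock: 8.07
ee_pos: [596.1, 122.3, 81.8]
orientation: [0.0, 0.729, 0.685, -0.0]
wrist_force: [-0.4, -5.2, -3.0]
finger_gap: 21.7
grip_force: 89.9
```

```bash
python3 hd.py 4
```

```text
t0 79 [58.9 66.9 68.  68.4]
t4 148 [ 83.5 100.3 103.4 105.1]
s0 97 [65.2 69.4 70.3 70.3]
s4 180 [ 84.  104.1 106.1 106.5]
t 8.1667 pos [596.1 122.3  81.8] toolY ang -3.53 z [-2.e-04 -1.e-03 -1.e+00] F [ 0.4 -5.8 -3.8] T [-0.92  0.01  0.01] gap 21.7 89.8680853843689 q [ 0.14  0.6   1.49 -0.    1.05  0.2 ]
```

Emit:
arm_command(increments=[[-1, 0, 0, 0, 0, 0, 1], [-3, 0, 0, 0, 0, 0, 1], [-5.5, 0, 0, 0, 0, 0, 1], [-8, 0, 0, 0, 0, 0, 1], [-9, 0, 0, 0, 0, 0, 1]])

```text
clock: 8.58
ee_pos: [590.2, 30.2, 81.8]
orientation: [0.0, 0.729, 0.685, -0.0]
wrist_force: [0.4, 0.1, -4.4]
finger_gap: 21.5
grip_force: 89.8
```

Emit:
arm_command(increments=[[0, 0, -2, 0, 0, 0, 1], [0, 0, -4.5, 0, 0, 0, 1], [0, 0, -7, 0, 0, 0, 1], [0, 0, -7, 0, 0, 0, 1]])

```text
clock: 8.92
ee_pos: [592.3, 33.0, 156.9]
orientation: [0.003, 0.728, 0.685, 0.003]
wrist_force: [1.1, -0.9, -3.1]
finger_gap: 21.8
grip_force: 90.1
```

```bash
python3 -c "
from h import *
go(548.5,-226.7,150,-7.8)
C=cloud('top','t4')
snap('scene','s5');C=cloud('scene','s5');x,y,z=C[...,0],C[...,1],C[...,2]
m=(x>560)&(x<630)&(y>75)&(y<165)&(z>115)&(z<165); P=C[m];print(len(P),np.median(P,0).round(1),np.linalg.svd(P-P.mean(0))[2][0].round(3),P.min(0).round(1),P.max(0).round(1))"
```

```text
t 8.9167 pos [592.3  33.  156.9] toolY ang -3.52 z [ 7.6e-03  2.0e-04 -1.0e+00] F [ 1.1 -0.9 -3.1] T [ 0.08 -0.04 -0.02] gap 21.8 90.08181095123291 q [-0.01  0.47  1.49  0.    1.17  0.06]
inc cm [-26.19  -2.79   0.66] deg [ 0.43 -0.05  4.28]
80 [601.3 107.8 150.3] [ 0.052  0.998 -0.024] [591.   75.3 140.5] [608.3 136.8 157.6]
```

Emit:
arm_command(increments=[[-3.5, -0.3, 0, 0, 0, 1, 1], [-7, -0.7, 0, 0, 0, 2, 1], [-10.5, -1, 0, 0, 0, 3, 1], [-14, -1.4, 0, 0, 0, 4.3, 1], [-17, -1.7, 0, 0, 0, 4.3, 1]])

```text
clock: 9.38
ee_pos: [561.9, -137.3, 150.2]
orientation: [-0.001, 0.754, 0.657, -0.001]
wrist_force: [0.6, -0.7, -4.6]
finger_gap: 21.7
grip_force: 89.8
```

```bash
python3 -c "
from h import *
go(548.5,-226.7,150,-7.8)"
```

```text
t 9.3833 pos [ 561.9 -137.3  150.2] toolY ang -7.91 z [-2.e-03  6.e-04 -1.e+00] F [ 0.6 -0.7 -4.6] T [-0.   -0.01  0.01] gap 21.7 89.78711485862732 q [-0.3   0.46  1.54 -0.    1.15 -0.16]
inc cm [-9.04 -0.1   0.02] deg [-0.12 -0.02 -0.11]
```

Emit:
arm_command(increments=[[-3, 0, 0, 0, 0, 0, 1], [-6, 0, 0, 0, 0, 0, 1], [-9, 0, 0, 0, 0, 0, 1], [-9, 0, 0, 0, 0, 0, 1]])

```text
clock: 9.72
ee_pos: [549.4, -229.0, 150.1]
orientation: [-0.001, 0.755, 0.656, -0.001]
wrist_force: [-0.4, -0.7, -4.5]
finger_gap: 22.1
grip_force: 89.8
```

Emit:
arm_command(increments=[[0, 0, 2, 0, 0, 0, 1], [0, 0, 4, 0, 0, 0, 1], [0, 0, 5.7, 0, 0, 0, 1], [0, 0, 5.7, 0, 0, 0, 1], [0, 0, 5.7, 0, 0, 0, 1]])

```text
clock: 10.13
ee_pos: [550.3, -224.2, 93.4]
orientation: [-0.001, 0.754, 0.657, -0.001]
wrist_force: [0.5, 0.8, -3.7]
finger_gap: 21.5
grip_force: 89.6
```

```bash
python3 - <<'E'
from h import *
go(593.1,-232.8,92,-7.8)
snap('top','t6');snap('scene','s6');C=cloud('scene','s6');x,y,z=C[...,0],C[...,1],C[...,2]
for lo,hi in((-182,-105),(-310,-270)):
    m=(x>520)&(x<575)&(y>lo)&(y<hi)&(z>65)&(z<105); P=C[m]
    if len(P)>5: print(len(P),np.median(P,0).round(1),np.linalg.svd(P-P.mean(0))[2][0].round(3),P.min(0).round(1),P.max(0).round(1))
a=cv2.imread('pics/s6.png')[130:240,210:342];b=cv2.imread('pics/t6.png')[130:240,320:452]
cv2.imwrite('pics/c6.png',np.hstack([cv2.resize(i,(400,333),interpolation=2) for i in(a,b)]))
E
```

```text
t 10.1333 pos [ 550.3 -224.2   93.4] toolY ang -7.8 z [-0.0027  0.0013 -1.    ] F [ 0.5  0.8 -3.7] T [ 0.01 -0.08 -0.01] gap 21.5 89.57642197608948 q [-0.45  0.56  1.53  0.    1.06 -0.31]
inc cm [-0.27  4.36  0.13] deg [-0.16 -0.06 -0.  ]
58 [ 565.2 -148.2   89. ] [ 0.109  0.994 -0.015] [ 553.4 -181.9   77.3] [ 572.2 -120.5   96.8]
22 [ 562.6 -289.7   87.5] [0.435 0.142 0.889] [ 543.2 -303.3   65.7] [ 573.7 -280.5  104.7]
```

View pics/c6.png

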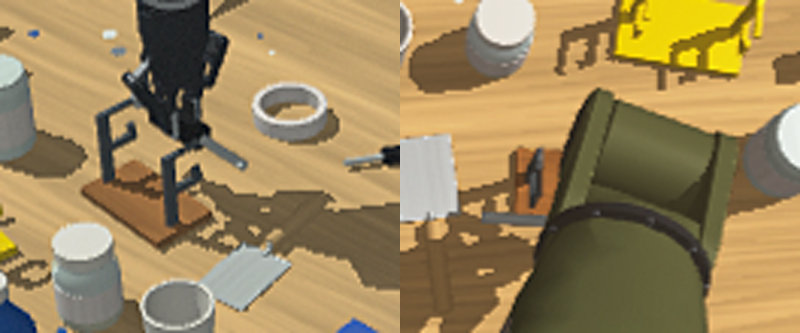

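The drift is level in front of the throats, with the shank at s6 crop (225,150) in front of the +y hook. I'll move it in level.

Emit:
arm_command(increments=[[-0.1, 0.8, 0.2, 0, 0, 0, 1], [-0.1, 1.7, 0.2, 0, 0, 0, 1], [-0.1, 2.6, 0.2, 0, 0, 0, 1], [-0.1, 3.5, 0.2, 0, 0, 0, 1], [-0.1, 4.3, 0.2, 0, 0, 0, 1]])

```text
clock: 10.65
ee_pos: [594.7, -231.7, 93.6]
orientation: [0.001, 0.754, 0.657, 0.0]
wrist_force: [-0.5, 1.1, -4.0]
finger_gap: 22.1
grip_force: 89.9
```

Emit:
arm_command(increments=[[0, 0, 0, 0, 0, 0, 1], [0, 0, 0, 0, 0, 0, 1], [0, 0, 0, 0, 0, 0, 1]])

```text
clock: 10.9
ee_pos: [593.3, -231.4, 93.0]
orientation: [0.0, 0.754, 0.657, 0.0]
wrist_force: [0.1, 0.3, -4.2]
finger_gap: 22.0
grip_force: 89.8
```

```bash
python3 -c "
from h import *
go(593.1,-232.8,73,-7.8)"
```

```text
t 10.9 pos [ 593.3 -231.4   93. ] toolY ang -7.8 z [ 1.e-04 -1.e-04 -1.e+00] F [ 0.1  0.3 -4.2] T [-0.04 -0.06  0.  ] gap 22.0 89.80226039886475 q [-0.43  0.64  1.39 -0.    1.11 -0.29]
inc cm [-0.14  0.    2.  ] deg [ 0.01  0.01 -0.  ]
```

Forces are clean. I'll lower it in small steps.

Emit:
arm_command(increments=[[-0.1, 0, 0.4, 0, 0, 0, 1], [-0.1, 0, 0.8, 0, 0, 0, 1], [-0.1, 0, 1.2, 0, 0, 0, 1], [-0.1, 0, 1.6, 0, 0, 0, 1], [-0.1, 0, 1.6, 0, 0, 0, 1]])

```text
clock: 11.32
ee_pos: [592.7, -232.2, 75.6]
orientation: [-0.001, 0.754, 0.657, -0.0]
wrist_force: [-0.5, 0.4, -3.7]
finger_gap: 22.3
grip_force: 89.8
```

Emit:
arm_command(increments=[[0, 0, 0.1, 0, 0, 0, 1], [0, 0, 0.2, 0, 0, 0, 1], [0, 0, 0.3, 0, 0, 0, 1], [0, 0, 0.3, 0, 0, 0, 1]])

```text
clock: 11.65
ee_pos: [593.2, -232.4, 73.7]
orientation: [-0.0, 0.754, 0.657, -0.0]
wrist_force: [-0.3, 0.4, -3.8]
finger_gap: 22.2
grip_force: 89.8
```

Emit:
arm_command(increments=[[0, 0, 0.1, 0, 0, 0, 1], [0, 0, 0.2, 0, 0, 0, 1], [0, 0, 0.2, 0, 0, 0, 1]])

```text
clock: 11.9
ee_pos: [593.4, -232.5, 73.1]
orientation: [0.0, 0.754, 0.657, 0.0]
wrist_force: [-6.1, 2.3, 9.0]
finger_gap: 22.1
grip_force: 91.8
```

```bash
python3 - <<'E'
from h import *
st()
snap('scene','s7');C=cloud('scene','s7');x,y,z=C[...,0],C[...,1],C[...,2]
m=(x>570)&(x<630)&(y>-168)&(y<-105)&(z>45)&(z<90); P=C[m]
print(len(P),np.median(P,0).round(1),np.linalg.svd(P-P.mean(0))[2][0].round(3),P.min(0).round(1),P.max(0).round(1))
E
```

```text
t 11.9 pos [ 593.4 -232.5   73.1] toolY ang -7.8 z [ 7.e-04 -4.e-04 -1.e+00] F [-6.1  2.3  9. ] T [0.42 1.   0.01] gap 22.1 91.76780462265015 q [-0.43  0.67  1.4  -0.    1.07 -0.29]
42 [ 609.4 -145.3   67.1] [ 0.029  0.997 -0.075] [ 601.8 -167.4   56.9] [ 615.5 -128.    74.2]
```

Floor contact at the seat height (73.1 − 7 = 66). I'll release and rise.

Emit:
arm_command(increments=[[0, 0, 0, 0, 0, 0, 0.7], [0, 0, 0, 0, 0, 0, 0.6], [0, 0, 0, 0, 0, 0, 0.4], [0, 0, 0, 0, 0, 0, 0.3], [0, 0, 0, 0, 0, 0, 0.3]], grip_force=20)

```text
clock: 12.37
ee_pos: [593.3, -232.5, 71.8]
orientation: [0.0, 0.754, 0.657, 0.0]
wrist_force: [-0.8, -1.3, -0.8]
finger_gap: 59.5
grip_force: 0.0
```

Emit:
arm_command(increments=[[0, 0, 0, 0, 0, 0, 0.3], [0, 0, 0, 0, 0, 0, 0.3], [0, 0, 0, 0, 0, 0, 0.3]])

```text
clock: 12.62
ee_pos: [593.2, -232.4, 71.7]
orientation: [-0.0, 0.754, 0.657, -0.0]
wrist_force: [1.1, 0.1, -0.1]
finger_gap: 60.2
grip_force: 0.0
```

Emit:
arm_command(increments=[[0, 0, -1, 0, 0, 0, 0.3], [0, 0, -3, 0, 0, 0, 0.3], [0, 0, -6, 0, 0, 0, 0.3], [0, 0, -10, 0, 0, 0, 0.3], [0, 0, -13, 0, 0, 0, 0.3]])

```text
clock: 13.03
ee_pos: [593.4, -232.5, 205.5]
orientation: [0.001, 0.754, 0.657, 0.0]
wrist_force: [0.8, 0.3, 1.3]
finger_gap: 59.8
grip_force: 0.0
```

Emit:
arm_command(increments=[[0, -4, 0, 0, 0, 0, 0.3], [0, -8, 0, 0, 0, 0, 0.3], [0, -12, 0, 0, 0, 0, 0.3], [0, -16, 0, 0, 0, 0, 0.3], [0, -20, 0, 0, 0, 0, 0.3]])

```text
clock: 13.45
ee_pos: [393.2, -204.7, 202.3]
orientation: [0.0, 0.754, 0.657, 0.0]
wrist_force: [0.1, -1.0, 0.8]
finger_gap: 59.9
grip_force: 0.0
```

Emit:
arm_command(increments=[[4, 0, 0, 0, 0, 0, 0.3], [8, 0, 0, 0, 0, 0, 0.3], [12, 0, 0, 0, 0, 0, 0.3], [16, 0, 0, 0, 0, 0, 0.3], [16, 0, 0, 0, 0, 0, 0.3]])

```text
clock: 13.87
ee_pos: [417.1, -41.7, 202.8]
orientation: [0.0, 0.752, 0.659, 0.001]
wrist_force: [0.3, -1.3, 0.7]
finger_gap: 60.0
grip_force: 0.0
```

```bash
python3 - <<'E'
from h import *
snap('top','t8');snap('scene','s8')
for n,f in(('top','t8'),('scene','s8')):
    C=cloud(n,f);im=cv2.imread(f'pics/{f}.png').astype(int);x,y,z=C[...,0],C[...,1],C[...,2]
    m=(x>550)&(x<640)&(y>-278)&(y<-186)&(z>45)&(z<95); P=C[m]
    print(n,len(P),np.median(P,0).round(1),[np.round(v,1) for v in cv2.minAreaRect(P[:,:2].astype(np.float32))],np.percentile(P[:,2],[50,90]).round(1))
a=cv2.imread('pics/s8.png')[130:240,210:342];b=cv2.imread('pics/t8.png')[130:240,320:452]
cv2.imwrite('pics/c8.png',np.hstack([cv2.resize(i,(400,333),interpolation=2) for i in(a,b)]))
E
python3 hd.py 9
```

```text
top 266 [ 593.8 -231.7   78. ] [array([ 595.9, -232.2]), array([91.5, 25.3]), np.float64(81.1)] [78.  80.8]
scene 161 [ 601.9 -236.2   72.9] [array([ 598.5, -229. ]), array([93.2, 31.6]), np.float64(78.3)] [72.9 78.3]
t0 79 [58.9 66.9 68.  68.4]
t9 148 [ 84.   99.5 103.  104.4]
s0 97 [65.2 69.4 70.3 70.3]
s9 178 [ 84.2 104.4 105.5 106.5]
t 14.0667 pos [416.9 -47.4 202.2] toolY ang -7.82 z [ 5.e-04 -3.e-04 -1.e+00] F [-0.2 -0.5 -0.1] T [-0.02  0.06  0.03] gap 59.9 0.0 q [-0.2   0.05  1.92 -0.    1.17 -0.06]
```

View pics/c8.png

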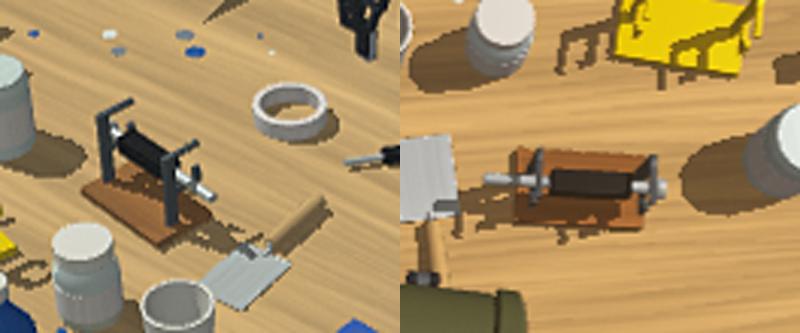

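The drift hangs in both throats: grip between the hooks at c8 (590,184), its top at 78 mm (so the axis is at 66), and its centre within about 3 mm of the seat. The pin is still out by about 36 mm or more. I'm handing in.

```bash
python3 -c "
from bench import *
print(sign_off())"
```

```text
the job is handed in; nothing more can be done
None
```

I pushed the pin out by at least 36 mm, hung the drift punch across both rack hooks, let go, and handed the job in about 14 s into the 58 s limit; the hand-in gave no verdict.

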